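# Seat the die plate on its parallels in the vise

### The arm

A 6-joint arm with a two-finger parallel gripper is mounted at the origin on a cart in front of the work surface, level with it; the furniture and walls round the work are solid. World frame = base frame: x ahead of the robot, y to its left, z up, the work surface at z = 0. Lengths are in mm, angles in rad, forces in N, time in s.
With the tool pointing down it reaches from about 350 to 775 mm from the base axis. Payload 7.3 kg.
Tool frame: the origin (TCP) lies on the centre line of the jaws, within the pads' length; the fingertips stand bot.tip_reach ahead of it and the grasp point (between the pads) lies 6 mm ahead of it (bot.tip_reach is the distance from the TCP to the fingertips, in mm); z points along the fingers, y is the direction in which the jaws open and shut (so a half turn about z gives the same grasp; the last joint's range is limited). The gripper opens to 92 mm and grips with 3 to 60 N. Pads are 19 mm wide; open, the fingers measure 130 mm over their backs; the gripper's body (75 mm by 190 mm) begins 47 mm behind the grasp point.
Start: joints at [0.981, 0.342, 1.524, -0, 1.275, -0.146], TCP at [225.409, 474.166, 251.741] pointing down, gripper open.
Joint ranges: [-2.53, 2.53], [-0.77, 2.02], [0.04, 2.7], [-1, 4.14], [0.28, 2.66], [-3.11, 3.11]. Speed limits (rad/s): [2.57, 2.57, 3.14, 3.14, 3.14, 3.14].

### API

Orientations are given as [roll, pitch, yaw] about the fixed x, y, z axes, in that order (R = Rz(yaw) Ry(pitch) Rx(roll)).
In Python, from plant import bot gives the robot as it stands.
- The arm moves only by the tool step_arm, never from a script. Its argument "deltas" is a list of rows, each a list of 6 numbers: the shift along the tool's x, y, z in mm, then the turn, a rotation vector about the tool's x, y, z in rad. A call has 1 to 5 rows; each row is the pose to reach, as a shift and turn from the pose commanded when the call began, along the tool's axes at that moment; what a row does not reach only later rows make up. A row lasts 1/12 s, in which the tool goes at most 41.7 mm and 7.16 degrees, less where a joint would pass 70% of its speed; a pose out of reach is approached as far as the arm can. A call with a gripper value outside its range is refused whole. "fingers" is the finger opening in mm, from 0 to 91.8, set as the call begins (left out, the last holds). The fingers move at their own pace and stop on an object; the grip force is fixed at half the most. Time passes only in rows, so rows that repeat a pose let the fingers close. It gives the time, the measured TCP pose, the force and the opening at its end, in the units of the state.
- bot.get_obs(): the state, without advancing time (a new reading comes with each control period).
- bot.capture(name): name is "scene" or "top"; returns a dict with "color" (420x560x3 uint8, red, green, blue), "fx", "fy", "cx", "cy" (pixels), "k1" (the pictures are not rectified: a ray, as slopes to the right and down, at radius r is drawn at 1 + k1 r^2 times it, then the intrinsics apply), "R" (3x3) and "t" (3): a world point X has camera coordinates R X + t. Camera axes: x right, y down, z forward; pixel columns grow to the right and rows downward; lengths in mm; the calibration is good to about 2 mm. A picture is of the moment at which its call begins. There is no depth.
- bot.close_job(): hands the job in, once; it reports no verdict.
Trained networks look in a picture, given as the dict that the camera call returned (one of the last four; its "shot" number tells which), for a name from the list of things; names that differ only in an ending like _2 or _b are one class to them, and where a whole thing is asked for, a point or a joint stands for the part that bears it (a point fixed in the world has none). Each returns a list of dicts, best first, with "p" (0 to 1); they miss things now and then, are a little off and sometimes report something else, mostly with a low value. They report only what shows in the picture. A call takes as long as a camera call. They do not tell look-alikes from the thing itself.
- bot.boxes_of(query, picture): "rect" ([centre column, centre row, width, height] in pixels, round what is visible of it).
The state is a dict: "time": time; "joint_positions": joint angles; "dq": joint speeds; "tau": joint torques, N m; "tool_pos": TCP position; "tcp_rot": TCP orientation; "contact_force": force on the tool from outside, world axes, zero at the start; "moment": the same for the moment, N m; "grip_width": finger opening in mm.
Only numpy, scipy, OpenCV 4.12 (cv2) and the standard library are available. Lean on these libraries where they do the work, as an engineer would, in place of code of your own. Each camera call takes 0.05 s, during which the arm holds its last target. There are 200 camera calls.

### The job

A brass die plate is nipped in the vise but stands proud of the two loose steel parallel strips that should carry it. Push the strip that sticks out back in along the vise until its ends are level with the other strip's, then take the tapping block and tap the plate down with it (never with the gripper itself) until the plate sits firmly on both strips. Stand the tapping block back upright on its rubber mat, then check that the strips are held fast by pushing lightly on the end of one of them; leave the stapler, tape roll and ink pad where they are.

Things in the scene. Friction and masses are not known exactly. Their poses are not given: they have to be found in the camera images.
- vise: Grey machine vise, fixed: base 150 x 100 x 25 mm, jaws 100 mm wide with tops 63 mm above the worktop, spindle with cross bar on its -x side (out to 120 mm, 34 mm high). Origin: underside centre. y runs along jaws and strips, x across. Jaws and a floor rib guide the strips, centre lines at x = -21.5 and +21.5 mm, so they slide along y only. Position and yaw vary.
- work (a joint): How far the brass plate has gone down in the vise, in m: 0 to 0.003 at the start, 0.010 when it sits on the strips (a little over while pressed). It stays where it is left. Pushing it down takes about 10 N at first, 14 N near the end; then it stops dead on the strips. Once seated it presses on each strip with about 12 N.
- work_top (a point): Centre of the flat top face of the brass die plate, level between the jaws: 116 mm along the vise's y, 57 mm along its x, 26 mm thick. The top is 83 mm above the worktop at joint work = 0, and 73 mm when seated.
- strip_a_mid (a point): Centre, half-way up, of a loose dark steel parallel strip on edge in the vise: 180 mm long (y), 10 mm thick (x), from 25 to 47 mm above the worktop, 0.3 kg. Home: centred on the vise along y, ends 40 mm beyond the jaws. One strip starts 30 to 45 mm out to the vise's +y side, the other within 2 mm of home; which one varies. Slides easily until the plate is seated.
- strip_b_mid (a point): The same for the other, equal strip.
- tapper_grip (a point): Tapping block, standing upright on the mat: a round white nylon head 50 mm in diameter and 40 mm high with a steel band, and above it a round wooden handle 28 mm in diameter, 100 mm high in all, 0.22 kg. This point lies on its axis 75 mm above its lower face, at the height to grip the handle; z points up along the handle.
- mat: Round black rubber mat, 96 mm in diameter and 6 mm thick, fixed on the worktop; origin at its underside centre. The tapping block starts on it within 12 mm of its centre.
- stapler: Red stapler 136 mm long, 43 mm high, a bystander. Origin at its underside centre.
- tape_roll: Brown tape roll lying flat, 106 mm in diameter, 48 mm high, a bystander. Origin at its underside centre.
- ink_pad: Closed dark blue stamp-pad tin 74 x 110 x 17 mm, a bystander. Origin at its underside centre.
Things that resemble listed ones, but are neither listed nor needed, are in the scene too. There is more than one size of the part that bears tapper_grip; the job needs the larger. Of the things that look like the vise, the larger one is meant.

How it is judged (in metres and radians):
On the way, in this order (a step that is already met when the one before it is completed fails the run):
1. both strips are home (centres within 8 mm of the vise's centre along the jaws) while the plate is still proud (y of strip_a_mid in the frame of vise between -0.008 and 0.008 m and y of strip_b_mid in the frame of vise between -0.008 and 0.008 m and value of joint work below 0.006 m), for 0.2 s.
2. the plate is pressed down onto the strips with the tapping block (value of joint work above 0.0085 m and contact force between tapper and work above 2 N and y of strip_a_mid in the frame of vise between -0.01 and 0.01 m and y of strip_b_mid in the frame of vise between -0.01 and 0.01 m), for 0.04 s.
3. the tapping block stands upright on its mat, let go (horizontal distance between tapper_grip and mat below 0.03 m and height (world z) of tapper_grip between 0.076 and 0.086 m and angle between tapper_grip's own z axis and vertical below 0.1 rad and contact force between the fingers and tapper below 0.1 N and value of joint work above 0.0085 m), for 0.2 s.
4. a strip is pushed by the fingers with more than 2 N and stays home (y of strip_a_mid in the frame of vise between -0.01 and 0.01 m and y of strip_b_mid in the frame of vise between -0.01 and 0.01 m and value of joint work above 0.0085 m and (contact force between the fingers and strip_a above 2 N or contact force between the fingers and strip_b above 2 N)), for 0.04 s.
At the end, for the whole second after the job is handed in: The plate is seated on the strips (joint work over 8.5 mm, seated at 10), the centres of both strips are within 10 mm of the vise's centre along the jaws, the tapping block stands upright (within 0.1 rad), its axis within 30 mm of the mat's centre, and all is let go and at rest (all of step 3 and y of strip_a_mid in the frame of vise between -0.01 and 0.01 m and y of strip_b_mid in the frame of vise between -0.01 and 0.01 m and linear speed of each of tapper, strip_a, strip_b below 0.01 m/s); the robot touches nothing.
It fails at once if the gripper or arm presses on the brass plate (contact force between any of the fingers, the arm and work above 3 N).
It fails at once if the stapler is moved by more than 25 mm (distance of stapler from where it was at the start of the episode above 0.025 m).
It fails at once if the tape roll is moved by more than 25 mm (distance of tape_roll from where it was at the start of the episode above 0.025 m).
It fails at once if the ink pad is moved by more than 25 mm (distance of ink_pad from where it was at the start of the episode above 0.025 m).
It also fails if it takes over 72 s, if anything falls off the work surface, if the arm or the gripper's body presses on something with over 40 N, if the wrist force passes 120 N, or if a joint passes its speed limit or range.

## Working session

There is one attempt and no reset: what is moved stays moved. The work goes in short steps, Python scripts to look and compute and a tool call to move; the robot and the scene stay as the last step left them, time stands still between calls to the robot, and variables do not carry over. Pictures are saved under pics/ and viewed, about 8 in all and at most 12, crops included, and the job is handed in when it is done.

Besides the shell and the picture viewer there is one more tool, called after "Call:" by a JSON object that holds its "fn" and its "kwargs", one argument or row to a line. step_arm: Moves the arm, as the interface text tells. Its arguments: {"type":"object","properties":{"deltas":{"type":"array"},"fingers":{"type":"number"}},"required":["deltas"]}

```bash
mkdir -p pics; cat > h.py <<'E'
import numpy as np, cv2
from plant import bot
def ray(c,u,v):
    x=np.array([(u-c['cx'])/c['fx'],(v-c['cy'])/c['fy']]); s=x.copy()
    for _ in range(30): s=x/(1+c['k1']*(s@s))
    R=np.array(c['R']); o=-R.T@np.array(c['t']); d=R.T@np.array([s[0],s[1],1.]); return o,d/np.linalg.norm(d)
def atz(c,u,v,z):
    o,d=ray(c,u,v); return o+d*(z-o[2])/d[2]
def tri(*rs):
    A=np.zeros((3,3));b=np.zeros(3)
    for o,d in rs: P=np.eye(3)-np.outer(d,d);A+=P;b+=P@o
    X=np.linalg.solve(A,b); return X,[np.linalg.norm((np.eye(3)-np.outer(d,d))@(X-o)) for o,d in rs]
def proj(c,X):
    p=np.array(c['R'])@np.array(X,float)+np.array(c['t']); s=p[:2]/p[2]; s=s*(1+c['k1']*(s@s)); return s[0]*c['fx']+c['cx'],s[1]*c['fy']+c['cy']
def save(c,n): cv2.imwrite('pics/'+n,c['color'][:,:,::-1])
E
python3 - <<'E'
from h import *
o=bot.get_obs(); print(o['tool_pos'],o['tcp_rot'],bot.tip_reach,o['grip_width'])
ims=[]
for n in('scene','top'):
    c=bot.capture(n); ims.append(c['color']); np.save(n+'0.npy',c,allow_pickle=True)
    R=np.array(c['R']);print(n,(-R.T@np.array(c['t'])).round(),R[2].round(2),c['fx'],c['k1'])
    for q in('vise','work_top','strip_a_mid','tapper_grip','mat','stapler','tape_roll','ink_pad'):
        for b in bot.boxes_of(q,c)[:4]:
            if b['p']>.2: print(q,round(b['p'],2),np.round(b['rect']),atz(c,b['rect'][0],b['rect'][1],30).round()[:2])
    save(c,n+'0.png')
E
```

```text
[225.18809902 473.83890373 251.02801925] [-3.14001629e+00 -2.13199560e-04  2.69782260e+00] 25.0 91.71756077049486
scene [-274. -346.  627.] [ 0.78  0.38 -0.49] 410.3661717620917 -0.11781516019254976
vise 0.95 [274. 249.  58.  59.] [495.  36.]
vise 0.94 [231. 214.  31.  29.] [592. 228.]
work_top 0.83 [233. 205.  30.  14.] [644. 252.]
strip_a_mid 0.5 [264. 243.  73.  21.] [507.  73.]
tapper_grip 0.79 [389. 272.  24.  47.] [ 540. -249.]
stapler 0.9 [358. 229.  48.  25.] [ 689. -126.]
tape_roll 0.56 [291. 198.  35.  28.] [769. 118.]
ink_pad 0.7 [174. 207.  39.  23.] [550. 404.]
ink_pad 0.7 [262. 244.  72.  19.] [502.  74.]
top [ 298.   66. 1662.] [ 0.17  0.01 -0.98] 529.5620456543402 -0.11320980860515574
vise 0.96 [296. 245.  46.  64.] [481.  43.]
vise 0.65 [235. 206.  36.  42.] [599. 234.]
vise 0.58 [269. 245.  18.   5.] [479. 126.]
work_top 0.8 [236. 201.  26.  18.] [615. 231.]
work_top 0.75 [299. 233.  38.  20.] [516.  33.]
work_top 0.42 [391. 239.  16.  19.] [ 502. -254.]
strip_a_mid 0.44 [268. 246.  18.   8.] [476. 128.]
tapper_grip 0.6 [389. 240.  17.  21.] [ 499. -247.]
tapper_grip 0.52 [381. 280.  14.  12.] [ 374. -219.]
mat 0.74 [390. 240.  30.  33.] [ 500. -249.]
stapler 0.79 [346. 174.  45.  14.] [ 706. -116.]
tape_roll 0.84 [271. 153.  33.  35.] [772. 124.]
ink_pad 0.84 [176. 212.  41.  29.] [579. 419.]
ink_pad 0.31 [269. 245.  18.   8.] [478. 125.]
```

```bash
ls pics
```

```text
scene0.png
top0.png
```

View pics/scene0.png

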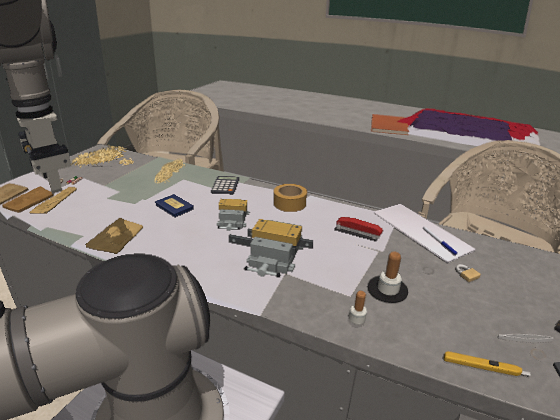

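View pics/top0.png

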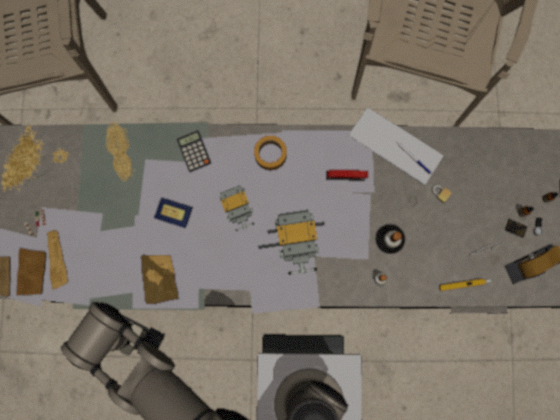

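The large vise is at about (297,237) in top and (275,245) in scene. The strip nearest the robot sticks out to +y, with its end at about (259,246) in top. The large tapping block on its mat is at (391,239) in top, and its small look-alike is at (381,279). Next I'll take enlarged crops.

```bash
python3 - <<'E'
from h import *
t=np.load('top0.npy',allow_pickle=True).item(); s=np.load('scene0.npy',allow_pickle=True).item()
cr=lambda c,x,y,w,h,k:cv2.resize(c['color'][y:y+h,x:x+w],(w*k,h*k),interpolation=cv2.INTER_CUBIC)
A=np.hstack([cr(t,255,200,80,60,5),cr(s,225,205,100,75,4)])
B=np.hstack([cr(t,360,215,80,60,5),cr(s,350,240,80,60,5)])
cv2.imwrite('pics/crop1.png',np.vstack([A,B])[:,:,::-1])
# brass rectangle in the top picture
hsv=cv2.cvtColor(t['color'],cv2.COLOR_RGB2HSV)
def blob(c,x0,y0,x1,y1,lo,hi):
    h=cv2.cvtColor(c['color'],cv2.COLOR_RGB2HSV); m=cv2.inRange(h,lo,hi); k=np.zeros_like(m);k[y0:y1,x0:x1]=m[y0:y1,x0:x1]
    n,l,st,ce=cv2.connectedComponentsWithStats(k); i=1+np.argmax(st[1:,4]); return (l==i),st[i],ce[i]
m,st,ce=blob(t,255,200,335,260,(12,110,100),(32,255,255)); print('brass',st,ce)
ys,xs=np.nonzero(m); P=np.array([atz(t,u,v,81.5)[:2] for u,v in zip(xs,ys)],np.float32)
print(cv2.minAreaRect(P),P.mean(0))
E
```

```text
brass [277 221  40  24 723] [296.395574   232.41493776]
((512.1297607421875, 41.134117126464844), (58.3812141418457, 116.04397583007812), 9.243712425231934) [511.92575  42.00908]
```

View pics/crop1.png

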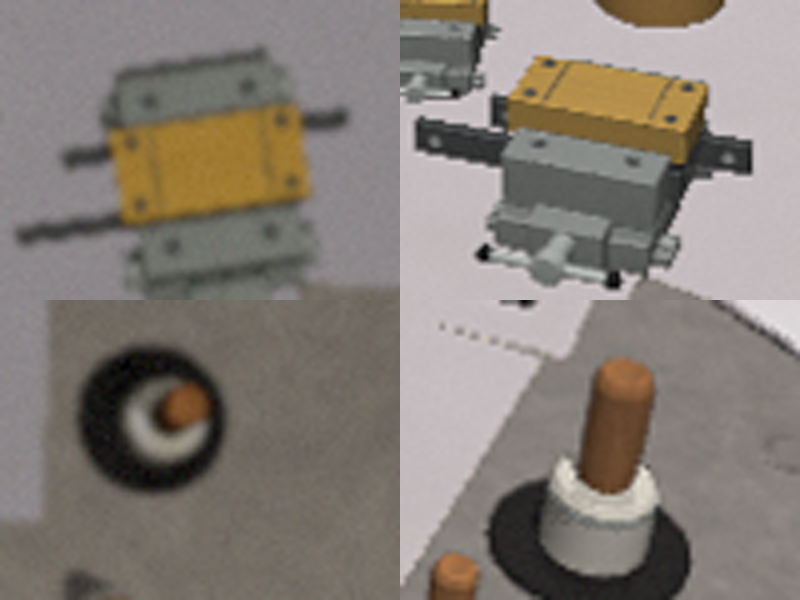

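The enlarged crops show the plate as a clean rectangle. The near strip's +y end is at crop (18,237) and the far strip's is at (65,158). The handle top is at crop (185,405) in top and (625,372) in scene. Now I'll triangulate these points.

```bash
python3 - <<'E'
from h import *
t=np.load('top0.npy',allow_pickle=True).item(); s=np.load('scene0.npy',allow_pickle=True).item()
T=lambda x,y:(x/5-.4+255,y/5-.4+200); S=lambda x,y:((x-400)/4-.4+225,y/4-.4+205)
T2=lambda x,y:(x/5-.4+360,(y-300)/5-.4+215); S2=lambda x,y:((x-400)/5-.4+350,(y-300)/5-.4+240)
def tr(n,a,b):
    X,e=tri(ray(t,*a),ray(s,*b)); print(n,X.round(1),np.round(e,1)); return X
C=[tr(n,T(*a),S(*b)) for n,a,b in [('BL',(108,128),(540,58)),('BR',(300,103),(707,92)),('FR',(312,195),(690,133)),('FL',(122,226),(510,98))]]
print(np.mean(C,0)); 
tr('handletop',T2(186,403),S2(625,370)); 
tr('matc',T2(152,419),S2(590,562)); print(atz(t,*T2(152,419),6),'mat')
tr('stripA end',T(18,235),S(416,120))
y=np.radians(9.24); vx=np.array([np.cos(y),np.sin(y)]); vy=np.array([-vx[1],vx[0]])
for n,p in(('near',(18,233)),('far',(65,156)),('far-',(347,115))):
    d=atz(t,*T(*p),47)[:2]-[512.1,41.1]; print(n,d@vx,d@vy)
print('push start',np.array([512.1,41.1])-21.5*vx+150*vy)
E
```

```text
BL [534.2 101.9  79.7] [1.5 1.5]
BR [550.  -12.4  78.7] [0.4 0.4]
FR [494.9 -22.2  82.3] [2.4 2.4]
FL [474.8  91.7  84.5] [2.5 2.5]
[513.47387033  39.74056469  81.2851119 ]
handletop [ 503.3 -256.2  107.8] [0.6 0.6]
matc [ 507.8 -257.6   -5.8] [0.5 0.5]
[ 506.20777099 -254.87627257    6.        ] mat
stripA end [471.2 157.6  50.3] [0.4 0.4]
near -20.237634276174894 121.90950717296529
far 22.633449275041162 86.5662565834563
far- 21.924976351891612 -89.19642210129004
push start [466.79343029 185.70139951]
```

Call:
{"fn": "step_arm", "kwargs": {
  "deltas": [
    [-34, -16, 5, 0, 0, 0.1],
    [-68, -31, 10, 0, 0, 0.2],
    [-102, -47, 15, 0, 0, 0.3],
    [-137, -62, 20, 0, 0, 0.4],
    [-171, -78, 25, 0, 0, 0.5]
  ],
  "fingers": 0
}}

```text
time: 1.32
tool_pos: [347.3, 329.0, 226.7]
tcp_rot: [3.141, 0.0, 2.193]
contact_force: [1.1, 0.9, -0.4]
grip_width: 62.9
```

```bash
cat >> h.py <<'E'
from scipy.spatial.transform import Rotation as Ro
V=np.array([512.1,41.1]); YW=np.radians(9.24); VX=np.array([np.cos(YW),np.sin(YW)]); VY=np.array([-VX[1],VX[0]])
def go(xyz,yawdeg,o=None):
    o=o or bot.get_obs(); R=Ro.from_euler('xyz',o['tcp_rot']); G=Ro.from_euler('xyz',[np.pi,0,np.radians(yawdeg)])
    d=R.inv().apply(np.array(xyz)-o['tool_pos']); r=(R.inv()*G).as_rotvec()
    print('t',round(o['time'],2),'pos',np.round(o['tool_pos'],1),'F',np.round(o['contact_force'],1),'w',round(o['grip_width'],1),'-> delta',d.round(1),r.round(3),'rows',round(max(np.linalg.norm(d)/41.7,np.linalg.norm(r)/.125),1))
E
python3 - <<'E'
from h import *
go([*(V-21.5*VX+150*VY),130],99.24)
E
```

```text
t 1.32 pos [347.3 329.  226.7] F [ 1.1  0.9 -0.4] w 62.9 -> delta [-186.1   13.5   96.7] [ 0.001 -0.     0.461] rows 5.0
```

Call:
{"fn": "step_arm", "kwargs": {
  "deltas": [
    [-37, 3, 18, 0, 0, 0.09],
    [-74, 5, 36, 0, 0, 0.18],
    [-111, 8, 54, 0, 0, 0.28],
    [-148, 11, 72, 0, 0, 0.37],
    [-186, 13.5, 90, 0, 0, 0.461]
  ]
}}

```text
time: 1.73
tool_pos: [467.2, 186.4, 136.3]
tcp_rot: [3.141, -0.0, 1.732]
contact_force: [0.8, -0.2, 0.4]
grip_width: 29.5
```

```bash
python3 - <<'E'
from h import *
go([*(V-21.5*VX+150*VY),55],99.24)
c=bot.capture('scene'); cv2.imwrite('pics/s1.png',cv2.resize(c['color'][170:290,190:350],(800,600),interpolation=cv2.INTER_CUBIC)[:,:,::-1])
E
```

```text
t 1.73 pos [467.2 186.4 136.3] F [ 0.8 -0.2  0.4] w 29.5 -> delta [-0.6 -0.6 81.3] [ 0.001 -0.     0.   ] rows 1.9
```

View pics/s1.png

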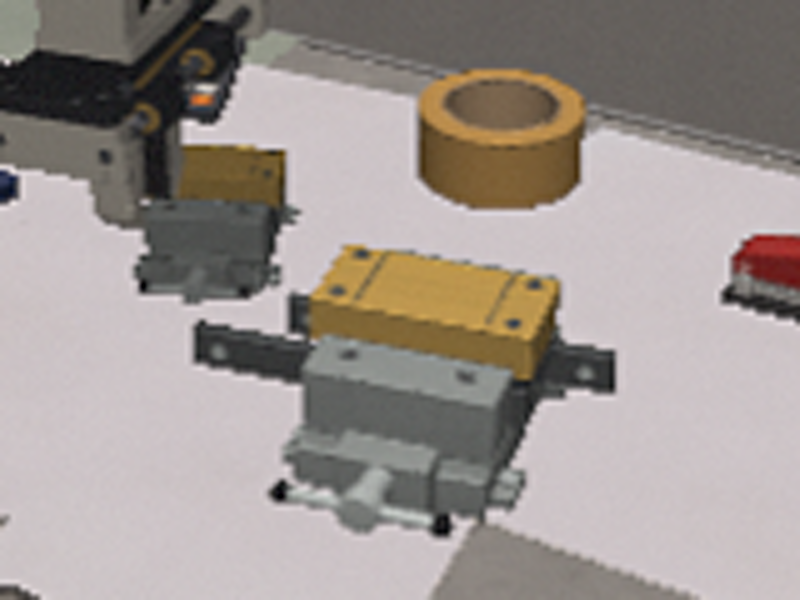

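The gripper is at the left, clear of the small vise. The near strip's end shows at (198,345) in the crop. Next I'll lower beside it.

Call:
{"fn": "step_arm", "kwargs": {
  "deltas": [
    [0, 0, 35, 0, 0, 0],
    [-0.3, -0.3, 65, 0, 0, 0],
    [-0.6, -0.6, 80, 0, 0, 0],
    [-0.6, -0.6, 80, 0, 0, 0]
  ]
}}

```text
time: 2.12
tool_pos: [463.5, 186.6, 53.9]
tcp_rot: [-3.135, 0.0, 1.737]
contact_force: [-0.1, 0.8, -0.1]
grip_width: 1.7
```

```bash
python3 - <<'E'
from h import *
for y in(150,115,99.5): go([*(V-21.5*VX+y*VY),55],99.24)
print(bot.get_obs()['joint_positions'])
E
```

```text
t 2.12 pos [463.5 186.6  53.9] F [-0.1  0.8 -0.1] w 1.7 -> delta [-1.4  3.1 -1.1] [-0.007  0.     0.005] rows 0.1
t 2.12 pos [463.5 186.6  53.9] F [-0.1  0.8 -0.1] w 1.7 -> delta [-36.4   2.9  -1.1] [-0.007  0.     0.005] rows 0.9
t 2.12 pos [463.5 186.6  53.9] F [-0.1  0.8 -0.1] w 1.7 -> delta [-51.9   2.9  -1.1] [-0.007  0.     0.005] rows 1.2
[2.29180940e-01 5.54757774e-01 1.82266599e+00 6.03242701e-05
 7.70823544e-01 6.32543292e-02]
```

Call:
{"fn": "step_arm", "kwargs": {
  "deltas": [
    [-10, 0, 0, 0, 0, 0],
    [-20, 0, 0, 0, 0, 0],
    [-28, 0, 0, 0, 0, 0],
    [-34, 0, 0, 0, 0, 0],
    [-40, 0, 0, 0, 0, 0]
  ]
}}

```text
time: 2.53
tool_pos: [473.1, 147.2, 58.1]
tcp_rot: [3.139, -0.0, 1.736]
contact_force: [-1.0, 1.9, 1.4]
grip_width: 0.4
```

Call:
{"fn": "step_arm", "kwargs": {
  "deltas": [
    [-4, 0, 0, 0, 0, 0],
    [-6, 0, 0, 0, 0, 0],
    [-6, 0, 0, 0, 0, 0]
  ]
}}

```text
time: 2.78
tool_pos: [473.5, 141.3, 57.2]
tcp_rot: [3.141, 0.0, 1.736]
contact_force: [0.8, -0.0, 1.2]
grip_width: 0.4
```

```bash
cat > look.py <<'E'
import sys
from h import *
t=bot.capture('top'); s=bot.capture('scene'); n=sys.argv[1]
np.save('t.npy',t,allow_pickle=True); np.save('s.npy',s,allow_pickle=True)
cr=lambda c,x,y,w,h,k:cv2.resize(c['color'][y:y+h,x:x+w],(w*k,h*k),interpolation=cv2.INTER_CUBIC)
cv2.imwrite(f'pics/{n}.png',np.hstack([cr(t,255,200,80,60,5),cr(s,225,205,100,75,4)])[:,:,::-1])
for m,p in(('near+',[*(V-21.5*VX+90*VY),36]),('near-',[*(V-21.5*VX-90*VY),36]),('far+',[*(V+21.5*VX+90*VY),36]),('far-',[*(V+21.5*VX-90*VY),36])):
    u=proj(t,p);w=proj(s,p);print(m,'expected crop px',round((u[0]-254.6)*5),round((u[1]-199.6)*5),'|',round((w[0]-224.6)*4+400),round((w[1]-204.6)*4))
go([*(V-21.5*VX+99.5*VY),55],99.24)
E
python3 look.py s2
```

```text
near+ expected crop px 70 229 | 462 147
near- expected crop px 358 186 | 733 200
far+ expected crop px 60 161 | 486 113
far- expected crop px 347 118 | 749 163
t 2.88 pos [473.2 141.7  56.9] F [0.5 0.3 0.3] w 0.3 -> delta [-6.1  0.7  1.9] [-0.     0.     0.005] rows 0.2
```

View pics/s2.png

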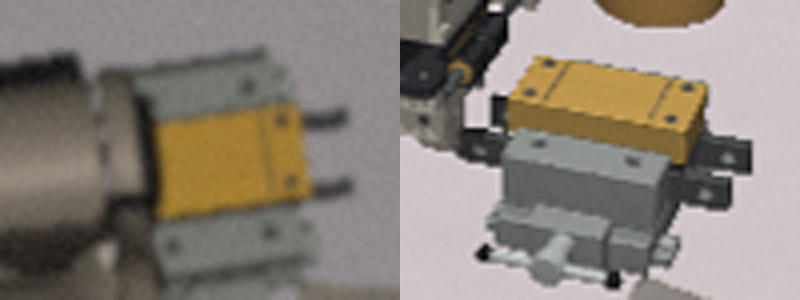

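The near strip's -y end is at (352,187), where home is (358,186). It is still about 3 mm short, so I'll push another 4 mm.

Call:
{"fn": "step_arm", "kwargs": {
  "deltas": [
    [-2, 0, 0, 0, 0, 0],
    [-4, 0, 0, 0, 0, 0],
    [-4, 0, 0, 0, 0, 0],
    [-4, 0, 0, 0, 0, 0]
  ]
}}

```text
time: 3.22
tool_pos: [473.9, 137.9, 56.8]
tcp_rot: [-3.141, 0.0, 1.737]
contact_force: [-1.5, -0.2, 0.4]
grip_width: 0.6
```

Call:
{"fn": "step_arm", "kwargs": {
  "deltas": [
    [10, 0, 0, 0, 0, 0],
    [25, 0, -5, 0, 0, 0],
    [40, 0, -30, 0, 0, 0],
    [45, 0, -70, 0, 0, 0],
    [45, 0, -110, 0, 0, 0]
  ],
  "fingers": 70
}}

```text
time: 3.63
tool_pos: [465.1, 183.8, 167.3]
tcp_rot: [-3.138, -0.0, 1.738]
contact_force: [0.7, -0.1, 0.0]
grip_width: 29.0
```

```bash
python3 look.py s3; python3 - <<'E'
from h import *
t=np.load('t.npy',allow_pickle=True).item()
for c,r in ((t,(310,215,335,250)),):
    # dark strip ends on the -y side: strip darkness sampled along each strip's centre line
    for nm,x in(('near',-21.5),('far',21.5)):
        for sg in(1,-1):
            g=cv2.cvtColor(t['color'],cv2.COLOR_RGB2GRAY).astype(np.float32); q=np.arange(70,112,2)
            L=[]
            for k in q:
                p=V+x*VX+sg*k*VY; u,v=proj(t,[*p,45]); L.append(int(cv2.getRectSubPix(g,(1,3),(u,v)).min()))
            print(nm,sg,dict(zip(q.tolist(),L)))
go([503.3,-256.2,200],99.24)
E
```

```text
near+ expected crop px 70 229 | 462 147
near- expected crop px 358 186 | 733 200
far+ expected crop px 60 161 | 486 113
far- expected crop px 347 118 | 749 163
t 3.73 pos [469.5 184.1 172.8] F [-0.2  0.   0.8] w 37.1 -> delta [-48.6  -4.1 117.7] [ 0.012 -0.001  0.006] rows 3.1
near 1 {70: 68, 72: 69, 74: 69, 76: 70, 78: 67, 80: 65, 82: 63, 84: 62, 86: 62, 88: 66, 90: 63, 92: 60, 94: 60, 96: 65, 98: 75, 100: 81, 102: 85, 104: 87, 106: 86, 108: 83, 110: 82}
near -1 {70: 68, 72: 71, 74: 70, 76: 66, 78: 62, 80: 61, 82: 64, 84: 68, 86: 77, 88: 96, 90: 112, 92: 126, 94: 135, 96: 139, 98: 139, 100: 138, 102: 138, 104: 139, 106: 139, 108: 138, 110: 138}
far 1 {70: 66, 72: 65, 74: 65, 76: 65, 78: 60, 80: 54, 82: 49, 84: 37, 86: 25, 88: 20, 90: 21, 92: 27, 94: 34, 96: 47, 98: 64, 100: 84, 102: 100, 104: 105, 106: 107, 108: 108, 110: 106}
far -1 {70: 59, 72: 62, 74: 64, 76: 64, 78: 66, 80: 67, 82: 60, 84: 60, 86: 68, 88: 87, 90: 105, 92: 124, 94: 134, 96: 139, 98: 138, 100: 140, 102: 138, 104: 138, 106: 139, 108: 140, 110: 139}
t 3.73 pos [469.5 184.1 172.8] F [-0.2  0.   0.8] w 37.1 -> delta [-439.8  -39.6  -28. ] [ 0.012 -0.001  0.006] rows 10.6
```

View pics/s3.png

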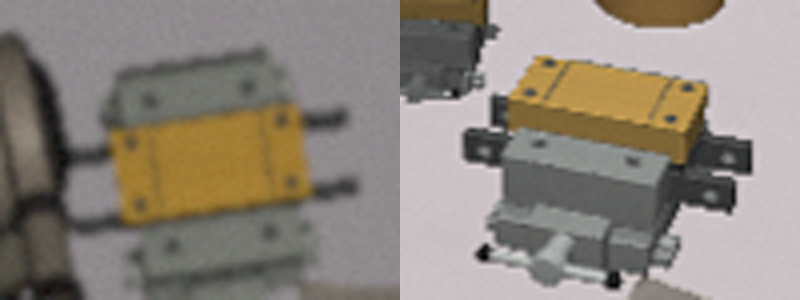

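Both strips' -y ends now read about 88–89 mm from centre, so they are level and home. Next is the tapping block.

Call:
{"fn": "step_arm", "kwargs": {
  "deltas": [
    [-36, -3, -6, 0, 0, 0],
    [-74, -7, -12, 0, 0, 0],
    [-112, -10, -18, 0, 0, 0],
    [-150, -14, -24, 0, 0, 0],
    [-188, -17, -28, 0, 0, 0]
  ],
  "fingers": 70
}}

```text
time: 4.15
tool_pos: [480.5, -7.1, 195.0]
tcp_rot: [3.142, -0.0, 1.737]
contact_force: [0.7, -0.2, -0.8]
grip_width: 68.4
```

Call:
{"fn": "step_arm", "kwargs": {
  "deltas": [
    [-38, -3.5, 0, 0, 0, 0],
    [-76, -7, 0, 0, 0, 0],
    [-114, -10, 0, 0, 0, 0],
    [-152, -14, 0, 0, 0, 0],
    [-190, -17, 0, 0, 0, 0]
  ]
}}

```text
time: 4.57
tool_pos: [495.1, -197.5, 194.3]
tcp_rot: [-3.141, -0.001, 1.737]
contact_force: [0.1, 0.5, 0.7]
grip_width: 70.0
```

```bash
python3 - <<'E'
from h import *
go([503.3,-256.2,150],99.24)
E
```

```text
t 4.57 pos [ 495.1 -197.5  194.3] F [0.1 0.5 0.7] w 70.0 -> delta [-59.3  -1.6  44.3] [-0.001 -0.001  0.005] rows 1.8
```

Call:
{"fn": "step_arm", "kwargs": {
  "deltas": [
    [-25, -1, 10, 0, 0, 0],
    [-45, -1, 25, 0, 0, 0],
    [-59, -1.5, 40, 0, 0, 0],
    [-59, -1.5, 40, 0, 0, 0]
  ],
  "fingers": 60
}}

```text
time: 4.9
tool_pos: [502.5, -256.0, 151.2]
tcp_rot: [-3.138, -0.003, 1.734]
contact_force: [-0.9, 1.1, 0.9]
grip_width: 60.2
```

```bash
python3 - <<'E'
from h import *
s=bot.capture('scene');t=bot.capture('top')
go([503.3,-256.2,87],99.24)
cr=lambda c,x,y,w,h,k:cv2.resize(c['color'][y:y+h,x:x+w],(w*k,h*k),interpolation=cv2.INTER_CUBIC)
cv2.imwrite('pics/s4.png',np.hstack([cr(t,360,200,80,90,5),cr(s,350,210,80,90,5)])[:,:,::-1])
E
```

```text
t 5.0 pos [ 503.3 -254.   153.8] F [0.5 1.2 1. ] w 59.8 -> delta [-2.3 -0.2 66.8] [-0.002 -0.002  0.004] rows 1.6
```

View pics/s4.png

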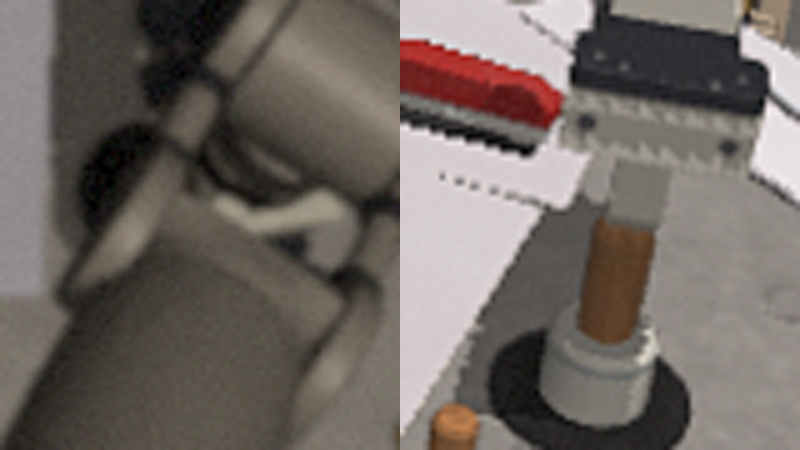

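The gripper is centred over the handle, with the handle at (625,225) in the scene half and the fingers on both sides. I'll descend and grip.

Call:
{"fn": "step_arm", "kwargs": {
  "deltas": [
    [-1, 0, 25, 0, 0, 0],
    [-2, 0, 45, 0, 0, 0],
    [-2, 0, 60, 0, 0, 0],
    [-2, 0, 66, 0, 0, 0],
    [-2, 0, 66, 0, 0, 0]
  ]
}}

```text
time: 5.42
tool_pos: [503.8, -255.1, 88.3]
tcp_rot: [-3.14, -0.002, 1.738]
contact_force: [0.0, -0.2, 0.4]
grip_width: 59.9
```

Call:
{"fn": "step_arm", "kwargs": {
  "deltas": [
    [0, 0, 0, 0, 0, 0],
    [0, 0, 0, 0, 0, 0],
    [0, 0, 0, 0, 0, 0],
    [0, 0, 0, 0, 0, 0],
    [0, 0, 0, 0, 0, 0]
  ],
  "fingers": 10
}}

```text
time: 5.83
tool_pos: [504.3, -256.7, 89.6]
tcp_rot: [3.141, 0.001, 1.737]
contact_force: [-0.5, -0.2, 0.8]
grip_width: 31.2
```

Call:
{"fn": "step_arm", "kwargs": {
  "deltas": [
    [0, 0, 0, 0, 0, 0],
    [0, 0, 0, 0, 0, 0],
    [0, 0, 0, 0, 0, 0]
  ]
}}

```text
time: 6.08
tool_pos: [504.4, -256.7, 89.4]
tcp_rot: [3.141, 0.001, 1.737]
contact_force: [1.4, 0.7, 4.2]
grip_width: 26.9
```

Call:
{"fn": "step_arm", "kwargs": {
  "deltas": [
    [0, 0, -15, 0, 0, 0],
    [0, 0, -45, 0, 0, 0],
    [0, 0, -80, 0, 0, 0],
    [0, 0, -115, 0, 0, 0],
    [0, 0, -125, 0, 0, 0]
  ]
}}

```text
time: 6.5
tool_pos: [505.4, -257.6, 218.8]
tcp_rot: [3.136, 0.005, 1.737]
contact_force: [2.2, -0.1, -2.1]
grip_width: 26.6
```

```bash
python3 - <<'E'
from h import *
go([*V,205],99.24)
E
```

```text
t 6.5 pos [ 505.4 -257.6  218.8] F [ 2.2 -0.1 -2.1] w 26.6 -> delta [293.6  55.9  12.6] [0.005 0.005 0.005] rows 7.2
```

Call:
{"fn": "step_arm", "kwargs": {
  "deltas": [
    [30, 6, 0, 0, 0, 0],
    [65, 12, 0, 0, 0, 0],
    [102, 19, 0, 0, 0, 0],
    [139, 26, 0, 0, 0, 0],
    [176, 33, 0, 0, 0, 0]
  ]
}}

```text
time: 6.92
tool_pos: [506.5, -75.9, 212.6]
tcp_rot: [-3.14, -0.001, 1.736]
contact_force: [0.7, 0.1, -2.2]
grip_width: 26.9
```

Call:
{"fn": "step_arm", "kwargs": {
  "deltas": [
    [37, 7, 0, 0, 0, 0],
    [72, 14, 0, 0, 0, 0],
    [100, 19, 5, 0, 0, 0],
    [117, 22.5, 12, 0, 0, 0],
    [117, 22.5, 15, 0, 0, 0]
  ]
}}

```text
time: 7.33
tool_pos: [509.1, 44.9, 197.0]
tcp_rot: [-3.139, -0.002, 1.74]
contact_force: [-1.1, -0.2, -2.8]
grip_width: 26.3
```

```bash
python3 - <<'E'
from h import *
go([*V,170],99.24)
s=bot.capture('scene');t=bot.capture('top')
cr=lambda c,x,y,w,h,k:cv2.resize(c['color'][y:y+h,x:x+w],(w*k,h*k),interpolation=cv2.INTER_CUBIC)
cv2.imwrite('pics/s5.png',np.hstack([cr(t,255,190,80,90,5),cr(s,225,170,100,112,4)[:450]])[:,:,::-1] if 0 else cr(s,205,140,133,100,6)[:,:,::-1])
E
```

```text
t 7.33 pos [509.1  44.9 197. ] F [-1.1 -0.2 -2.8] w 26.3 -> delta [-4.4  2.4 27. ] [-0.003 -0.002  0.008] rows 0.7
```

View pics/s5.png

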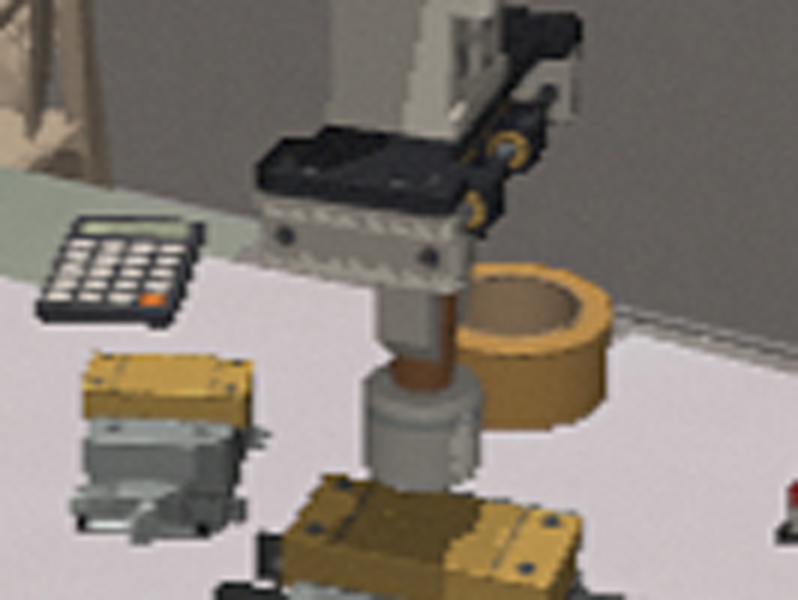

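The block hangs upright over the plate's middle, with its lower face at about (423,475). I'll lower it in small steps.

Call:
{"fn": "step_arm", "kwargs": {
  "deltas": [
    [-2, 1, 8, 0, 0, 0],
    [-4, 2, 16, 0, 0, 0],
    [-4, 2, 24, 0, 0, 0],
    [-4, 2, 27, 0, 0, 0],
    [-4, 2, 27, 0, 0, 0]
  ]
}}

```text
time: 7.85
tool_pos: [512.4, 37.4, 170.6]
tcp_rot: [-3.139, -0.001, 1.736]
contact_force: [-0.1, 0.2, -2.2]
grip_width: 26.6
```

Call:
{"fn": "step_arm", "kwargs": {
  "deltas": [
    [0, 0, 1.5, 0, 0, 0],
    [0, 0, 3, 0, 0, 0],
    [0, 0, 4.5, 0, 0, 0],
    [0, 0, 6, 0, 0, 0],
    [0, 0, 6, 0, 0, 0]
  ]
}}

```text
time: 8.27
tool_pos: [512.9, 38.0, 165.8]
tcp_rot: [-3.141, -0.0, 1.737]
contact_force: [-0.7, 0.4, -2.1]
grip_width: 26.8
```

Call:
{"fn": "step_arm", "kwargs": {
  "deltas": [
    [0, 0, 1.5, 0, 0, 0],
    [0, 0, 3, 0, 0, 0],
    [0, 0, 4, 0, 0, 0],
    [0, 0, 4, 0, 0, 0]
  ]
}}

```text
time: 8.6
tool_pos: [513.3, 37.8, 163.1]
tcp_rot: [3.14, 0.001, 1.737]
contact_force: [-3.2, -1.4, 6.4]
grip_width: 26.8
```

Call:
{"fn": "step_arm", "kwargs": {
  "deltas": [
    [0, 0, 1.5, 0, 0, 0],
    [0, 0, 3, 0, 0, 0],
    [0, 0, 4, 0, 0, 0],
    [0, 0, 4, 0, 0, 0]
  ]
}}

```text
time: 8.93
tool_pos: [513.4, 37.7, 159.3]
tcp_rot: [3.14, 0.001, 1.737]
contact_force: [-2.7, -2.9, 7.8]
grip_width: 27.0
```

Call:
{"fn": "step_arm", "kwargs": {
  "deltas": [
    [0, 0, 1.5, 0, 0, 0],
    [0, 0, 3, 0, 0, 0],
    [0, 0, 4, 0, 0, 0],
    [0, 0, 4, 0, 0, 0]
  ]
}}

```text
time: 9.27
tool_pos: [513.5, 37.6, 156.3]
tcp_rot: [3.139, 0.001, 1.737]
contact_force: [-5.4, -2.0, 15.3]
grip_width: 26.8
```

Call:
{"fn": "step_arm", "kwargs": {
  "deltas": [
    [0, 0, 1.5, 0, 0, 0],
    [0, 0, 2.5, 0, 0, 0],
    [0, 0, 2.5, 0, 0, 0]
  ]
}}

```text
time: 9.52
tool_pos: [513.9, 37.5, 156.1]
tcp_rot: [3.137, 0.002, 1.737]
contact_force: [-10.2, -2.3, 32.9]
grip_width: 27.0
```

Call:
{"fn": "step_arm", "kwargs": {
  "deltas": [
    [0, 0, 1, 0, 0, 0],
    [0, 0, 2, 0, 0, 0],
    [0, 0, 2, 0, 0, 0]
  ]
}}

```text
time: 9.77
tool_pos: [514.1, 37.4, 154.8]
tcp_rot: [3.136, 0.003, 1.737]
contact_force: [-12.3, -2.7, 38.7]
grip_width: 26.9
```

Hard stop: the force rose from 15 to 39 N within 1.5 mm, so the plate is seated. I'll lift away and look.

Call:
{"fn": "step_arm", "kwargs": {
  "deltas": [
    [0, 0, -5, 0, 0, 0],
    [0, 0, -15, 0, 0, 0],
    [0, 0, -30, 0, 0, 0],
    [0, 0, -50, 0, 0, 0],
    [0, 0, -65, 0, 0, 0]
  ]
}}

```text
time: 10.18
tool_pos: [513.1, 38.1, 215.7]
tcp_rot: [3.141, -0.0, 1.737]
contact_force: [1.3, -0.5, -2.5]
grip_width: 27.0
```

Call:
{"fn": "step_arm", "kwargs": {
  "deltas": [
    [-15, -3, 0, 0, 0, 0],
    [-45, -8, 0, 0, 0, 0],
    [-83, -15, 0, 0, 0, 0],
    [-121, -23, 0, 0, 0, 0],
    [-159, -30, 0, 0, 0, 0]
  ]
}}

```text
time: 10.6
tool_pos: [509.3, -125.1, 214.5]
tcp_rot: [-3.141, -0.0, 1.738]
contact_force: [1.2, -1.0, -1.8]
grip_width: 27.0
```

```bash
python3 look.py s6 ; python3 - <<'E'
from h import *
go([504.4,-256.7,200],99.24)
E
```

```text
near+ expected crop px 70 229 | 462 147
near- expected crop px 358 186 | 733 200
far+ expected crop px 60 161 | 486 113
far- expected crop px 347 118 | 749 163
t 10.7 pos [ 509.6 -128.9  214.3] F [-0.1  0.8 -3.3] w 27.1 -> delta [267.3   8.1 158.8] [ 0.     0.002 -0.001] rows 7.5
t 10.7 pos [ 509.6 -128.9  214.3] F [-0.1  0.8 -3.3] w 27.1 -> delta [-125.3  -25.6   14.6] [ 0.     0.002 -0.001] rows 3.1
```

View pics/s6.png

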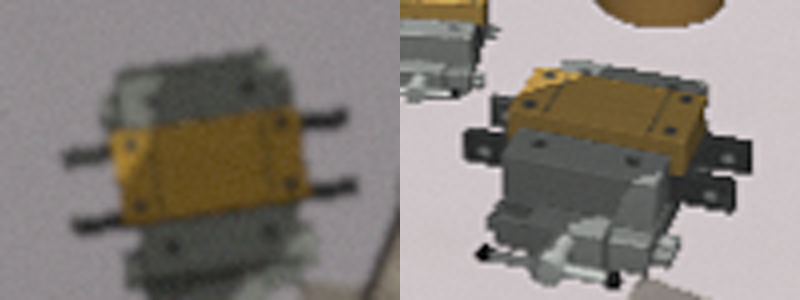

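The plate's top edge has dropped about 10 mm: the back-left corner went from (540,58) to (540,70), and the far jaw is now visible behind it. The strips are level. Now I'll return the block to the mat.

Call:
{"fn": "step_arm", "kwargs": {
  "deltas": [
    [-35, -7, 0, 0, 0, 0],
    [-70, -14, 0, 0, 0, 0],
    [-100, -21, 0, 0, 0, 0],
    [-120, -25, 5, 0, 0, 0],
    [-125, -25.5, 15, 0, 0, 0]
  ]
}}

```text
time: 11.12
tool_pos: [505.5, -254.5, 200.0]
tcp_rot: [3.14, 0.003, 1.734]
contact_force: [-0.3, 0.8, -3.0]
grip_width: 26.6
```

Call:
{"fn": "step_arm", "kwargs": {
  "deltas": [
    [0, 0, 20, 0, 0, 0],
    [0, 0, 50, 0, 0, 0],
    [0, 0, 80, 0, 0, 0],
    [0, 0, 95, 0, 0, 0],
    [0, 0, 95, 0, 0, 0]
  ]
}}

```text
time: 11.53
tool_pos: [503.1, -248.6, 100.2]
tcp_rot: [-3.135, -0.007, 1.737]
contact_force: [0.2, 0.4, -2.3]
grip_width: 26.7
```

```bash
python3 - <<'E'
from h import *
go([504.4,-256.7,89],99.24)
E
```

```text
t 11.53 pos [ 503.1 -248.6  100.2] F [ 0.2  0.4 -2.3] w 26.7 -> delta [-8.3 -0.  11.1] [-0.006 -0.007  0.005] rows 0.3
```

Call:
{"fn": "step_arm", "kwargs": {
  "deltas": [
    [-1, 0, 4, 0, 0, 0],
    [-1, 0, 8, 0, 0, 0],
    [-1, 0, 11, 0, 0, 0],
    [-1, 0, 11, 0, 0, 0],
    [-1, 0, 11, 0, 0, 0]
  ]
}}

```text
time: 11.95
tool_pos: [505.6, -252.3, 94.1]
tcp_rot: [3.141, 0.001, 1.737]
contact_force: [0.3, -0.5, -2.3]
grip_width: 26.9
```

Call:
{"fn": "step_arm", "kwargs": {
  "deltas": [
    [0, 0, 1, 0, 0, 0],
    [0, 0, 2, 0, 0, 0],
    [0, 0, 2, 0, 0, 0],
    [0, 0, 2, 0, 0, 0]
  ]
}}

```text
time: 12.28
tool_pos: [505.3, -252.3, 91.5]
tcp_rot: [3.141, -0.0, 1.737]
contact_force: [-0.0, -0.5, -2.0]
grip_width: 26.9
```

Call:
{"fn": "step_arm", "kwargs": {
  "deltas": [
    [-0.5, 0, 1, 0, 0, 0],
    [-1, 0, 2, 0, 0, 0],
    [-1.5, 0, 3, 0, 0, 0],
    [-1.5, 0, 3, 0, 0, 0]
  ]
}}

```text
time: 12.62
tool_pos: [505.6, -253.8, 88.3]
tcp_rot: [3.142, -0.0, 1.737]
contact_force: [-0.0, 0.5, -2.8]
grip_width: 26.7
```

Call:
{"fn": "step_arm", "kwargs": {
  "deltas": [
    [0, 0, 0.5, 0, 0, 0],
    [0, 0, 1, 0, 0, 0],
    [0, 0, 1.5, 0, 0, 0],
    [0, 0, 1.5, 0, 0, 0]
  ]
}}

```text
time: 12.95
tool_pos: [505.7, -253.9, 88.1]
tcp_rot: [3.141, 0.001, 1.737]
contact_force: [-3.4, 1.1, 6.7]
grip_width: 26.8
```

Call:
{"fn": "step_arm", "kwargs": {
  "deltas": [
    [0, 0, 0, 0, 0, 0],
    [0, 0, 0, 0, 0, 0],
    [0, 0, 0, 0, 0, 0],
    [0, 0, 0, 0, 0, 0],
    [0, 0, 0, 0, 0, 0]
  ],
  "fingers": 60
}}

```text
time: 13.37
tool_pos: [505.6, -253.7, 86.8]
tcp_rot: [3.142, -0.0, 1.737]
contact_force: [0.1, 0.4, 0.8]
grip_width: 55.4
```

Call:
{"fn": "step_arm", "kwargs": {
  "deltas": [
    [0, 0, -15, 0, 0, 0],
    [0, 0, -40, 0, 0, 0],
    [0, 0, -70, 0, 0, 0],
    [0, 0, -100, 0, 0, 0],
    [0, 0, -120, 0, 0, 0]
  ]
}}

```text
time: 13.78
tool_pos: [506.2, -254.1, 209.7]
tcp_rot: [3.139, 0.002, 1.737]
contact_force: [0.6, -0.9, 0.2]
grip_width: 59.9
```

```bash
python3 - <<'E'
from h import *
go([*(V-21.5*VX+135*VY),200],99.24)
E
```

```text
t 13.78 pos [ 506.2 -254.1  209.7] F [ 0.6 -0.9  0.2] w 59.9 -> delta [425.3  33.8   8.9] [0.002 0.002 0.005] rows 10.2
```

Call:
{"fn": "step_arm", "kwargs": {
  "deltas": [
    [35, 3, 2, 0, 0, 0],
    [74, 6, 4, 0, 0, 0],
    [112, 9, 6, 0, 0, 0],
    [150, 12, 8, 0, 0, 0],
    [188, 15, 9, 0, 0, 0]
  ],
  "fingers": 0
}}

```text
time: 14.2
tool_pos: [488.7, -64.3, 197.7]
tcp_rot: [-3.142, -0.0, 1.736]
contact_force: [2.5, 0.7, 0.5]
grip_width: 31.6
```

Call:
{"fn": "step_arm", "kwargs": {
  "deltas": [
    [38, 3, 0, 0, 0, 0],
    [76, 6, 0, 0, 0, 0],
    [114, 9, 0, 0, 0, 0],
    [152, 12, 0, 0, 0, 0],
    [190, 15, 0, 0, 0, 0]
  ]
}}

```text
time: 14.62
tool_pos: [472.2, 125.8, 198.0]
tcp_rot: [3.141, -0.0, 1.737]
contact_force: [1.5, 0.5, -1.4]
grip_width: 1.2
```

Call:
{"fn": "step_arm", "kwargs": {
  "deltas": [
    [30, 2, 0, 0, 0, 0],
    [47, 4, 10, 0, 0, 0],
    [47, 4, 30, 0, 0, 0],
    [47, 4, 30, 0, 0, 0]
  ]
}}

```text
time: 14.95
tool_pos: [466.9, 171.9, 165.2]
tcp_rot: [-3.136, 0.0, 1.739]
contact_force: [-1.0, -1.2, -1.0]
grip_width: 0.4
```

```bash
python3 - <<'E'
from h import *
go([*(V-21.5*VX+125*VY),55],99.24)
s=bot.capture('scene');t=bot.capture('top')
cr=lambda c,x,y,w,h,k:cv2.resize(c['color'][y:y+h,x:x+w],(w*k,h*k),interpolation=cv2.INTER_CUBIC)
cv2.imwrite('pics/s7.png',np.vstack([np.hstack([cr(t,255,200,80,60,5),cr(s,200,190,100,75,4)]),np.hstack([cr(t,360,215,80,60,5),cr(s,350,240,80,60,5)])])[:,:,::-1])
E
```

```text
t 14.95 pos [466.9 171.9 165.2] F [-1.  -1.2 -1. ] w 0.4 -> delta [-11.3   2.6 110.2] [-0.005  0.     0.007] rows 2.7
```

View pics/s7.png

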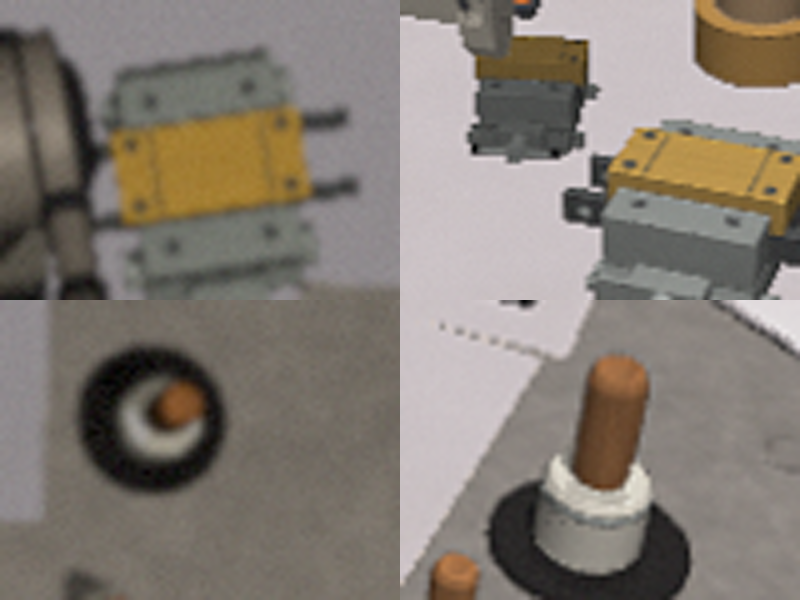

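The block stands upright near the mat's centre, with the handle top at crop (180,403) in top and (617,370) in scene. Next I'll lower beside the near strip's end and push it lightly.

Call:
{"fn": "step_arm", "kwargs": {
  "deltas": [
    [-2, 0, 35, 0, 0, 0],
    [-4, 0, 70, 0, 0, 0],
    [-7, 0, 100, 0, 0, 0],
    [-7, 0, 108, 0, 0, 0],
    [-7, 0, 108, 0, 0, 0]
  ]
}}

```text
time: 15.47
tool_pos: [469.5, 163.2, 58.9]
tcp_rot: [-3.138, 0.0, 1.735]
contact_force: [-0.2, 0.1, 0.2]
grip_width: 0.6
```

Call:
{"fn": "step_arm", "kwargs": {
  "deltas": [
    [-8, 0, 0, 0, 0, 0],
    [-16, 0, 0, 0, 0, 0],
    [-20, 0, 0, 0, 0, 0],
    [-20, 0, 0, 0, 0, 0]
  ]
}}

```text
time: 15.8
tool_pos: [474.5, 143.5, 61.4]
tcp_rot: [3.139, 0.0, 1.735]
contact_force: [1.0, -0.3, -0.0]
grip_width: 0.2
```

```bash
python3 - <<'E'
from h import *
go([*(V-21.5*VX+102*VY),55],99.24)
E
```

```text
t 15.8 pos [474.5 143.5  61.4] F [ 1.  -0.3 -0. ] w 0.2 -> delta [-5.1 -0.9  6.4] [0.003 0.    0.003] rows 0.2
```

Call:
{"fn": "step_arm", "kwargs": {
  "deltas": [
    [-1, 0, 5, 0, 0, 0],
    [-3, 0, 5, 0, 0, 0],
    [-4, 0, 5, 0, 0, 0],
    [-5, 0, 5, 0, 0, 0],
    [-5, 0, 5, 0, 0, 0]
  ]
}}

```text
time: 16.22
tool_pos: [474.2, 139.5, 54.9]
tcp_rot: [-3.142, -0.0, 1.737]
contact_force: [-0.3, 1.1, 0.4]
grip_width: 0.5
```

Call:
{"fn": "step_arm", "kwargs": {
  "deltas": [
    [-1, 0, 0, 0, 0, 0],
    [-2, 0, 0, 0, 0, 0],
    [-2, 0, 0, 0, 0, 0]
  ]
}}

```text
time: 16.47
tool_pos: [474.4, 137.8, 54.9]
tcp_rot: [3.142, -0.001, 1.737]
contact_force: [-0.7, 3.3, 1.3]
grip_width: 0.6
```

Call:
{"fn": "step_arm", "kwargs": {
  "deltas": [
    [-0.5, 0, 0, 0, 0, 0],
    [-0.7, 0, 0, 0, 0, 0],
    [-0.7, 0, 0, 0, 0, 0]
  ]
}}

```text
time: 16.72
tool_pos: [474.5, 137.8, 54.9]
tcp_rot: [3.141, -0.001, 1.737]
contact_force: [-1.4, 7.1, 1.2]
grip_width: 0.3
```

Call:
{"fn": "step_arm", "kwargs": {
  "deltas": [
    [0, 0, 0, 0, 0, 0],
    [0, 0, 0, 0, 0, 0]
  ]
}}

```text
time: 16.88
tool_pos: [474.5, 137.8, 54.9]
tcp_rot: [3.141, -0.001, 1.737]
contact_force: [-0.7, 7.5, -0.8]
grip_width: 0.4
```

The strip took a 7 N push without the TCP moving, so it is held fast. I'll retreat and check.

Call:
{"fn": "step_arm", "kwargs": {
  "deltas": [
    [8, 0, 0, 0, 0, 0],
    [25, 0, 0, 0, 0, 0],
    [40, 0, -20, 0, 0, 0],
    [60, 0, -60, 0, 0, 0],
    [80, 0, -100, 0, 0, 0]
  ]
}}

```text
time: 17.3
tool_pos: [460.7, 213.4, 149.6]
tcp_rot: [-3.138, 0.001, 1.736]
contact_force: [1.1, 0.1, -0.7]
grip_width: 0.0
```

Call:
{"fn": "step_arm", "kwargs": {
  "deltas": [
    [30, 0, -20, 0, 0, 0],
    [60, 0, -40, 0, 0, 0],
    [60, 0, -40, 0, 0, 0]
  ]
}}

```text
time: 17.55
tool_pos: [452.7, 277.1, 193.9]
tcp_rot: [3.133, -0.003, 1.74]
contact_force: [0.1, -0.3, 0.3]
grip_width: 0.3
```

```bash
python3 - <<'E'
from h import *
s=bot.capture('scene');t=bot.capture('top')
cr=lambda c,x,y,w,h,k:cv2.resize(c['color'][y:y+h,x:x+w],(w*k,h*k),interpolation=cv2.INTER_CUBIC)
cv2.imwrite('pics/s8.png',np.vstack([np.hstack([cr(t,255,200,80,60,5),cr(s,225,205,100,75,4)]),np.hstack([cr(t,360,215,80,60,5),cr(s,350,240,80,60,5)])])[:,:,::-1])
for n in('stapler','tape_roll','ink_pad'): print(n,[np.round(b['rect']) for b in bot.boxes_of(n,t)[:1]])
go([400,300,200],99)
E
```

```text
stapler [array([348., 177.,  41.,  10.])]
tape_roll [array([272., 154.,  32.,  36.])]
ink_pad [array([176., 211.,  39.,  28.])]
t 17.8 pos [451.5 271.1 188.3] F [-0.5 -0.4  0.2] w 0.5 -> delta [ 36.9 -46.  -11.7] [-0.002  0.001  0.008] rows 1.4
```

View pics/s8.png

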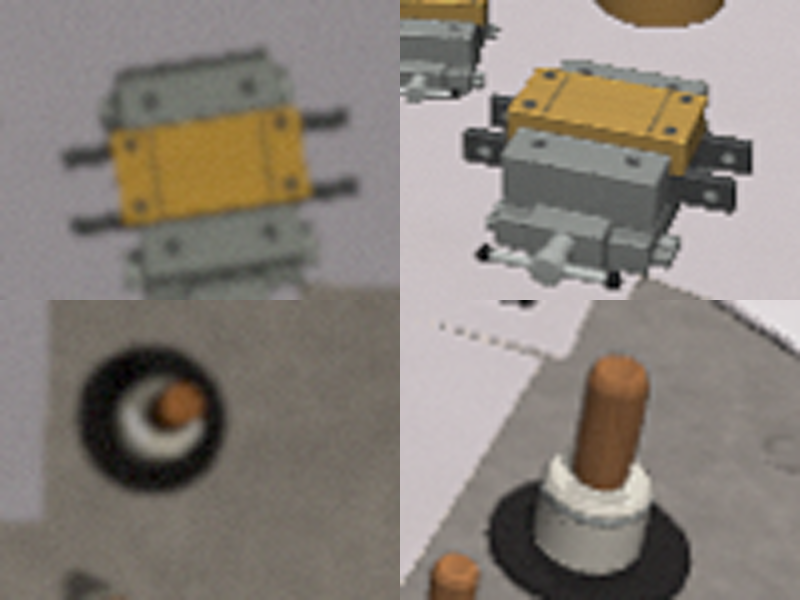

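The strips' ends are at (72,226) and (357,187) for the near one, and (65,158) and (347,117) for the far one. They are level and home, the plate is down and the block stands on its mat. I'm handing in.

```bash
python3 -c "
from plant import bot
print(bot.close_job())"
```

```text
the job is handed in; nothing more can be done
None
```

All the steps are done and the job was handed in at about 18 s of the 72 s limit; no verdict is reported.

- **Strips:** I pushed the near strip, which stuck out about 32 mm, back in from its +y end. Both strips' ends read within about 2 mm of home in the pictures, and they still did in the last one.
- **Plate:** I pressed it down with the large tapping block until it stopped dead, with the force rising from 15 to 39 N over the last 1.5 mm. The pictures show the top about 10 mm lower. The 39 N push slid the block about 1 mm up in the grip.
- **Tapping block:** It stands upright near the mat's centre, let go.
- **Hold check:** The near strip took a push of about 7 N without the tool moving.
- **Bystanders:** The stapler, tape roll and ink pad are where they were, to within the detector's scatter of 1 to 3 pixels (about 3 mm each).

No check failed. The measured tool position lagged by a few mm just after fast moves, so I corrected for that by waiting or looking again.

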